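Switch on the mini centrifuge

TASK

The tubes are loaded: switch on the mini centrifuge (the instrument with the clear round dome) by nudging the small ridge of the slide switch on its front deck fully across, towards the dome, until it clicks over and stays. The vortex mixer (square top with a rubber cup) has the same switch: leave that one off.

Things in the scene. Friction and masses are not known exactly. Their poses are not given: they have to be found in the camera images.
- spinner_ridge (a point): Middle of the top of the ridge on the mini centrifuge's slide switch; moves with it. Plain grey bar, 8 mm thick (point x), 22 mm wide (y), 10 mm tall, on a cap flush with the flat white deck, which is 50 mm above the table: this point is 60 mm up. x is level, along the travel from off to on, towards the clear dome; z up. Flat deck for 31 mm behind the off ridge (-x) and 75 mm to each side.
- spinner_switch (a joint): Travel of the centrifuge's switch in m: 0 off (start), 0.016 on, at the end stop. Bistable: it takes up to 4 N, and past about 0.010 snaps to on and stays. The instrument is fixed: white base 205 x 150 mm, deck on the robot's side; the dome's round foot, 128 mm across, top of dome 104 mm above the table, begins 40 mm in +x from the off ridge.
- mixer_ridge (a point): The same point and axes on the identical switch of the vortex mixer: fixed, same base and deck, but with a low square block (top 72 mm above the table) carrying a black rubber cup 60 mm across (top 102 mm). The instruments stand side by side, deck towards the robot, turned up to 23 degrees, either one on the left, centres at least 340 mm apart.
- mixer_switch (a joint): Travel of the mixer's switch in m: 0 off (start), 0.016 on. To be left at 0.

How it is judged:
By the outcome, as a careful person would: the job done as asked, in the order asked, and still so for the second after the job is handed in, with the robot touching nothing.
It also fails if it takes over 32 s, if anything falls off the work surface, if the arm or the gripper's body presses on something with over 40 N, if the wrist force passes 120 N, or if a joint passes its speed limit or range.

ROBOT

A 7-joint arm with a two-finger parallel gripper is mounted at the origin on the work surface. World frame = base frame: x ahead of the robot, y to its left, z up, the work surface at z = 0. Lengths are in m, angles in rad, forces in N, time in s.
With the tool pointing down it reaches from about 0.4 to 0.85 m from the base axis. Payload 4.4 kg.
Tool frame: the origin (TCP) lies midway between the tips of the shut fingers; the grasp point (between the pads) lies 19 mm behind it; z points along the fingers, y is the direction in which the jaws open and shut (so a half turn about z gives the same grasp; the last joint's range is limited). The gripper opens to 94 mm and grips with 3 to 60 N. Pads are 16 mm wide; open, the fingers measure 119 mm over their backs; the gripper's body (75 mm by 177 mm) begins 78 mm behind the grasp point.
Start: joints at [1.044, 0.628, 0.038, 1.517, -0.027, 0.996, -0.02], TCP at [0.289, -0.582, 0.205] pointing down, gripper open.
Joint ranges: [-3.06, 3.06], [-0.37, 2.12], [-1.25, 1.32], [0.18, 2.47], [-1.1, 4.24], [0.23, 1.98], [-2.94, 2.94]. Speed limits (rad/s): [2.57, 2.57, 3.14, 3.14, 3.14, 3.14, 3.14].

INTERFACE

Orientations are given as a rotation vector (axis times angle).
In Python, from station import sense, capture, calibration, job_done gives the robot as it stands.
- The arm moves only by the tool drive_tool, never from a script. Its argument "targets" is a list of rows, each a list of 5 numbers: the shift along the tool's x, y, z in m, then the turn about the tool's z in rad, then the finger opening in m, from 0 to 0.094. In form: [[tx, ty, tz, yaw, grip], ...]. A call has 1 to 5 rows; each row is the pose to reach, as a shift and turn from the pose commanded when the call began, along the tool's axes at that moment; what a row does not reach only later rows make up. A row lasts 1/8 s, in which the tool goes at most 62.5 mm and 10.7 degrees, less where a joint would pass 70% of its speed; a pose out of reach is approached as far as the arm can. A call with a gripper value outside its range is refused whole. The fingers move at their own pace and stop on an object; "squeeze" is the grip in N (left out, the last holds). Time passes only in rows, so rows that repeat a pose let the fingers close. It gives the time, the measured TCP pose, the force and the opening at its end, in the units of the state.
- sense(): the state, without advancing time (a new reading comes with each control period).
- capture(name): name is "scene" or "top" or "wrist"; returns the picture (400x640x3 uint8, red, green, blue); there is no depth.
- calibration(name): a dict with "fovy" (degrees; the focal length in pixels is half the picture's height over the tangent of half this angle, whatever the lens; pixels are square), "cx", "cy" (the principal point, pixels), "T" (4x4, takes a point from camera to world coordinates). Camera axes: x right, y up, looking along -z (the intrinsics and any distortion apply to the point x, -y, -z); pixel columns grow to the right and rows downward; lengths in m; the calibration is good to about 2 mm. A picture is of the moment at which its call begins: read the wrist's pose just before it. calibration takes no time and is no camera call; for the wrist camera it gives the pose at the moment of the call.
- job_done(): hands the job in, once; it reports no verdict.
The state is a dict: "t": time; "qpos": joint angles; "qd": joint speeds; "joint_efforts": joint torques, N m; "tool_pos": TCP position; "ee_rot": TCP orientation; "force": force on the tool from outside, world axes, zero at the start; "ft_torque": the same for the moment, N m; "width": finger opening in m.
Only numpy, scipy, OpenCV 4.12 (cv2) and the standard library are available. Lean on these libraries where they do the work, as an engineer would, in place of code of your own. Each camera call takes 0.05 s, during which the arm holds its last target. There are 200 camera calls.

## Working session

There is one attempt and no reset: what is moved stays moved. The work goes in short steps, Python scripts to look and compute and a tool call to move; the robot and the scene stay as the last step left them, time stands still between calls to the robot, and variables do not carry over. Pictures are saved under pics/ and viewed, about 8 in all and at most 12, crops included, and the job is handed in when it is done.

Besides the shell and the picture viewer there is one more tool, called after "Request:" by a JSON object that holds its "method" and its "body". drive_tool: Moves the arm, as the interface text tells. Its arguments: {"type":"object","properties":{"targets":{"type":"array","items":{"type":"array","items":{"type":"number"}}},"squeeze":{"type":"number"}},"required":["targets"]}

```bash
mkdir -p pics; python3 - <<'E'
from station import *
import cv2,numpy as np
for n in("scene","top"):
    im=capture(n);cv2.imwrite(f"pics/{n}0.png",im[:,:,::-1]);c=calibration(n);print(n,{k:(np.round(v,4).tolist() if k=="T" else v) for k,v in c.items()})
print(sense())
E
```

```text
scene {'fovy': 57.0795886929794, 'cx': 313.433126628451, 'cy': 198.75731603273428, 'T': [[0.2529, -0.6236, 0.7397, 1.119], [0.9675, 0.1633, -0.1931, -0.1773], [-0.0004, 0.7645, 0.6446, 0.6069], [0.0, 0.0, 0.0, 1.0]]}
top {'fovy': 55.59574435717285, 'cx': 315.63480617275343, 'cy': 200.5330428454286, 'T': [[-0.1678, 0.9604, -0.2226, 0.3561], [-0.9858, -0.1629, 0.04, 0.0062], [0.0021, 0.2261, 0.9741, 0.8959], [0.0, 0.0, 0.0, 1.0]]}
{'t': 0.1, 'qpos': array([ 1.04417527,  0.6292287 ,  0.03846404,  1.5182717 , -0.02699069,
        0.9962881 , -0.02000063]), 'qd': array([ 0.00111368, -0.00244303,  0.00045699, -0.00139944, -0.00034493,
       -0.00037276,  0.00012143]), 'joint_efforts': array([ 3.80005629e-03, -5.50784647e+01,  1.14759944e+00, -1.87114692e+01,
       -5.21950645e-02,  1.91794324e-02,  1.26849545e-05]), 'tool_pos': array([ 0.28879229, -0.58165374,  0.20466141]), 'ee_rot': array([-3.05699104e+00, -7.17079931e-01,  6.54254107e-04]), 'force': array([-0.07619   ,  0.09865348, -0.69377676]), 'ft_torque': array([-0.0002733 , -0.01030714,  0.04213512]), 'width': 0.09415044195436874}
```

View pics/top0.png

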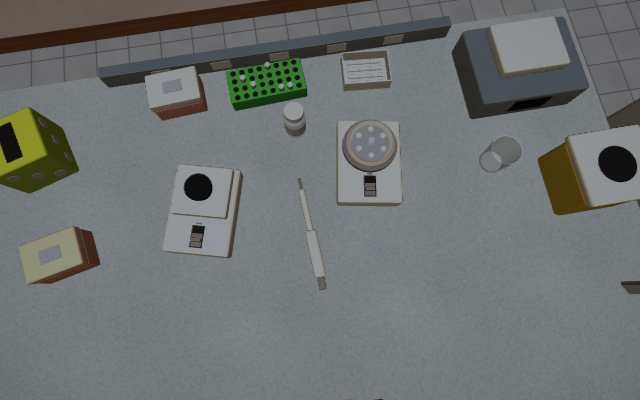

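View pics/scene0.png

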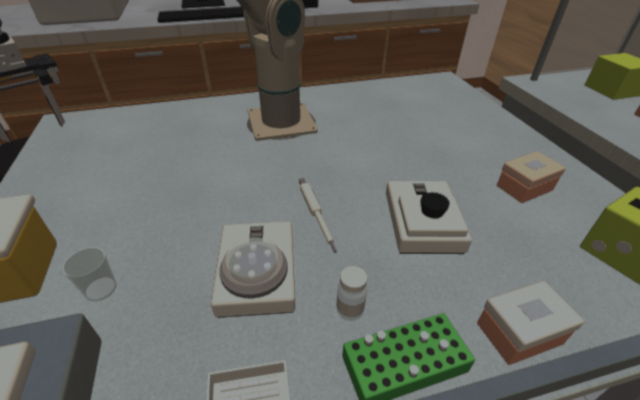

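The top view shows the centrifuge (dome) with its base at about (369,162) and its switch at about (370,186). The mixer's switch is at about (197,236), well off to the left. The scene view agrees. Next I'll zoom in on the centrifuge and measure it.

```bash
cat > h.py <<'E'
import cv2,numpy as np
from station import *
def ray(c,u,v,z,h=400):
    f=h/2/np.tan(np.radians(c["fovy"]/2)); d=c["T"][:3,:3]@np.array([(u-c["cx"])/f,-(v-c["cy"])/f,-1]); o=c["T"][:3,3]
    return o+d*(z-o[2])/d[2]
def proj(c,p,h=400):
    f=h/2/np.tan(np.radians(c["fovy"]/2)); q=c["T"][:3,:3].T@(np.array(p)-c["T"][:3,3])
    return np.array([c["cx"]-f*q[0]/q[2],c["cy"]+f*q[1]/q[2]])
E
python3 - <<'E'
from h import *
im=cv2.imread("pics/top0.png");c=calibration("top")
print(c.keys())
g=im.min(2); m=(g>150).astype(np.uint8)
cs,_=cv2.findContours(m,cv2.RETR_EXTERNAL,cv2.CHAIN_APPROX_NONE)
for k in cs:
    x,y,w,h=cv2.boundingRect(k)
    if cv2.contourArea(k)>400:
        P=np.array([ray(c,*p[0],.05)[:2] for p in k],np.float32); print((x,y,w,h),cv2.minAreaRect(P))
a=cv2.resize(im[110:215,325:415],None,fx=5,fy=5,interpolation=cv2.INTER_CUBIC)
s=cv2.imread("pics/scene0.png")[215:320,205:305]
b=cv2.resize(s,None,fx=3,fy=5,interpolation=cv2.INTER_CUBIC)
cv2.imwrite("pics/c1.png",np.hstack([a,b]))
E
```

```text
dict_keys(['fovy', 'cx', 'cy', 'T'])
```

View pics/c1.png

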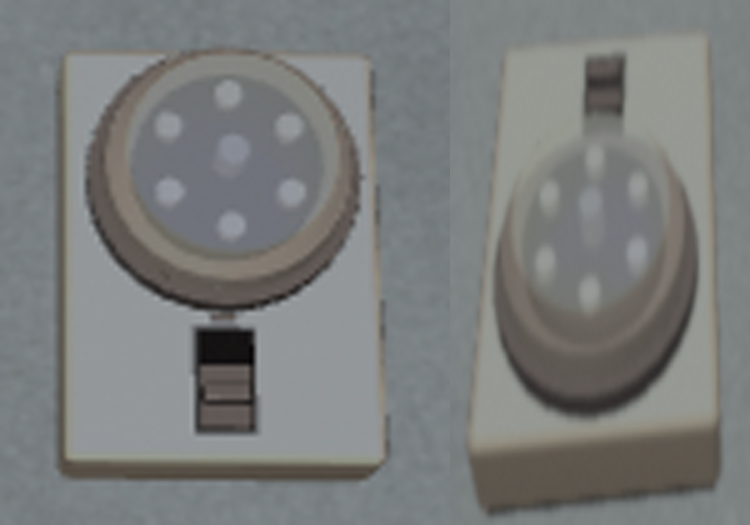

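The left crop is the top view and the right crop is the scene view. In the top view, the deck corners are at about (338,202), (401.5,202), (337.5,121.5) and (399,121.5). The slot spans u 363.6–376.2 and v 175.4–196.6. The black gap is on the dome side, so the switch is off.

```bash
python3 - <<'E'
from h import *
c=calibration("top")
for n,u,v in[("fl",338,202),("fr",401.6,202),("bl",337.4,121.4),("br",399.2,121.4),("slotF",370,196.6),("slotB",369.9,175.4)]: print(n,ray(c,u,v,.05).round(4))
F=(ray(c,338,202,.05)+ray(c,401.6,202,.05))/2;B=(ray(c,337.4,121.4,.05)+ray(c,399.2,121.4,.05))/2
d=B-F;print("len",np.linalg.norm(d));d/=np.linalg.norm(d);yaw=np.arctan2(d[1],d[0]);print("yaw deg",np.degrees(yaw))
r=F+.035*d;print("ridge",r)
for p,q in((185,0),(190.4,0)): print(ray(c,370,p,.06))
from scipy.spatial.transform import Rotation as R
s=sense();Rt=R.from_rotvec(s["ee_rot"]);print(Rt.as_matrix().round(3))
print("in tool",Rt.inv().apply(np.r_[r[:2],.06]-s["tool_pos"]),"toolx yaw",np.degrees(np.arctan2(*Rt.as_matrix()[[1,0],0])))
w=calibration("wrist");print(np.round(Rt.inv().apply(w["T"][:3,3]-s["tool_pos"]),4),(Rt.inv().as_matrix()@w["T"][:3,:3]).round(3),w["fovy"])
E
```

```text
fl [ 0.5374 -0.0783  0.05  ]
fr [ 0.513  -0.2218  0.05  ]
bl [ 0.7333 -0.1129  0.05  ]
br [ 0.7084 -0.2596  0.05  ]
slotF [ 0.5376 -0.1531  0.05  ]
slotB [ 0.5874 -0.163   0.05  ]
len 0.1989569820232295
yaw deg -10.46800022175914
ridge [ 0.55962494 -0.15644602  0.05      ]
[ 0.56218801 -0.15662731  0.06      ]
[ 0.54969415 -0.15408223  0.06      ]
[[ 0.896  0.445 -0.001]
 [ 0.445 -0.896  0.001]
 [-0.    -0.002 -1.   ]]
in tool [ 0.43166649 -0.26018037  0.14508297] toolx yaw 26.402458775873935
[ 0.0817 -0.0004 -0.1782] [[ 0.     0.961  0.277]
 [ 1.     0.    -0.001]
 [-0.001  0.277 -0.961]] 58.8230476773859
```

Request:
{"method": "drive_tool", "body": {"targets": [[0.048,-0.037,0,0,0],[0.096,-0.074,0,0,0],[0.144,-0.111,0,0,0],[0.192,-0.148,0,0,0],[0.24,-0.185,0,0,0]], "squeeze": 20}}

```text
t: 0.72
tool_pos: [0.4223, -0.3078, 0.2053]
ee_rot: [-3.058, -0.717, 0.0]
force: [1.2, -0.6, 0.7]
width: 0.0472
```

Request:
{"method": "drive_tool", "body": {"targets": [[0.04,-0.03,0.01,0.16,0],[0.08,-0.06,0.02,0.32,0],[0.12,-0.09,0.03,0.48,0],[0.145,-0.111,0.045,0.644,0],[0.145,-0.111,0.045,0.644,0]]}}

```text
t: 1.35
tool_pos: [0.5023, -0.1424, 0.1592]
ee_rot: [-3.128, 0.277, 0.004]
force: [-0.8, 0.2, 0.1]
width: 0.0007
```

```bash
python3 - <<'E'
from h import *
s=sense();c=calibration("wrist");im=capture("wrist")
print(s["t"],s["tool_pos"],s["ee_rot"],s["width"],s["force"],np.abs(s["qd"]).max())
np.savez("w1",**c);cv2.imwrite("pics/w1.png",im[:,:,::-1])
print(proj(c,[.5622,-.1566,.06]))
E
```

```text
1.35 [ 0.50232454 -0.14240447  0.15915213] [-3.12802878  0.27716343  0.00440775] 0.000652313985031471 [-0.84418992  0.19507695  0.0808751 ] 0.06538468778358089
[325.28709765 122.75041916]
```

View pics/w1.png

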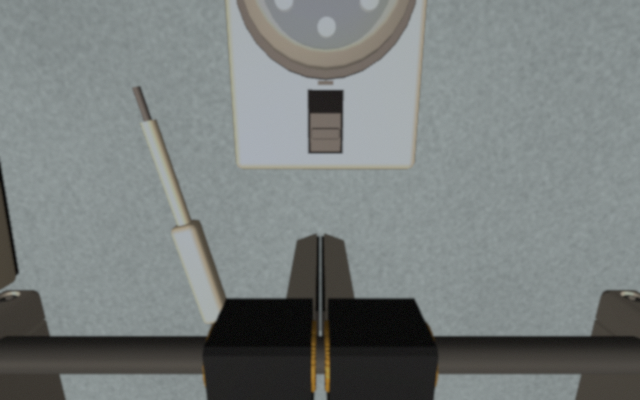

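The wrist view shows the dome's switch aligned with the fingers: slot at about u 308–343, v 91–153, black gap at the top (off). The projected ridge at (325,123) agrees. I'll zoom in to locate the ridge itself.

```bash
python3 - <<'E'
from h import *
c=dict(np.load("w1.npz"));im=cv2.imread("pics/w1.png")
a=im[80:175,285:365].astype(float);a=np.clip(a*1.8-60,0,255).astype(np.uint8)
cv2.imwrite("pics/w1z.png",cv2.resize(a,None,fx=6,fy=6,interpolation=cv2.INTER_NEAREST))
print(list(zip(range(88,172),im[88:172,320:331].mean((1,2)).round().astype(int))))
print(list(zip(range(304,348),im[117:125,304:348].mean((0,2)).round().astype(int))))
F=(ray(c,237.5,167,.05)+ray(c,414,167,.05))/2
print(F,ray(c,237.5,167,.05),ray(c,414,167,.05))
for v in(91,112,114,128,140,153):print(v,ray(c,325.5,v,.05),ray(c,325.5,v,.06))
E
```

```text
[(88, np.int64(165)), (89, np.int64(138)), (90, np.int64(89)), (91, np.int64(44)), (92, np.int64(32)), (93, np.int64(31)), (94, np.int64(31)), (95, np.int64(31)), (96, np.int64(31)), (97, np.int64(31)), (98, np.int64(31)), (99, np.int64(31)), (100, np.int64(31)), (101, np.int64(31)), (102, np.int64(31)), (103, np.int64(31)), (104, np.int64(31)), (105, np.int64(31)), (106, np.int64(31)), (107, np.int64(32)), (108, np.int64(32)), (109, np.int64(31)), (110, np.int64(33)), (111, np.int64(36)), (112, np.int64(52)), (113, np.int64(79)), (114, np.int64(100)), (115, np.int64(108)), (116, np.int64(109)), (117, np.int64(109)), (118, np.int64(109)), (119, np.int64(109)), (120, np.int64(109)), (121, np.int64(109)), (122, np.int64(109)), (123, np.int64(109)), (124, np.int64(109)), (125, np.int64(109)), (126, np.int64(104)), (127, np.int64(92)), (128, np.int64(81)), (129, np.int64(91)), (130, np.int64(104)), (131, np.int64(109)), (132, np.int64(109)), (133, np.int64(109)), (134, np.int64(109)), (135, np.int64(109)), (136, np.int64(109)), (137, np.int64(105)), (138, np.int64(99)), (139, np.int64(99
[... 1560 characters left out ...]
43, np.int64(135)), (344, np.int64(163)), (345, np.int64(172)), (346, np.int64(173)), (347, np.int64(173))]
[ 0.52624048 -0.15086077  0.05      ] [ 0.53897318 -0.07945388  0.05      ] [ 0.51350779 -0.22226767  0.05      ]
91 [ 0.58518915 -0.16091121  0.05      ] [ 0.58511441 -0.16075002  0.06      ]
112 [ 0.56959641 -0.15819988  0.05      ] [ 0.5700647  -0.15813311  0.06      ]
114 [ 0.56808517 -0.1579371   0.05      ] [ 0.56860609 -0.15787948  0.06      ]
128 [ 0.55737517 -0.1560748   0.05      ] [ 0.55826908 -0.15608204  0.06      ]
140 [ 0.54800825 -0.15444604  0.05      ] [ 0.54922836 -0.15451     0.06      ]
153 [ 0.53766002 -0.15264664  0.05      ] [ 0.53924052 -0.15277327  0.06      ]
```

View pics/w1z.png

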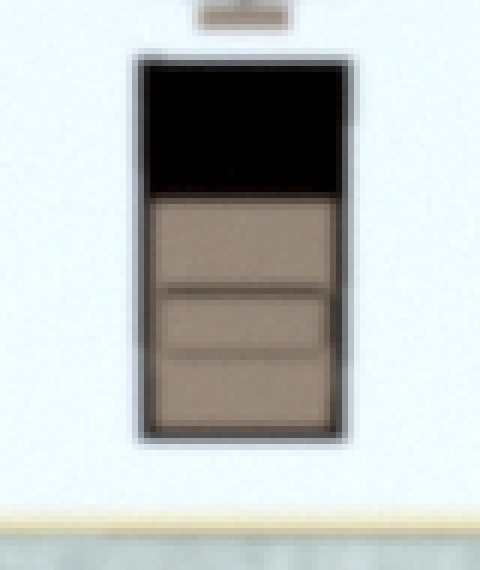

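Zoom: the ridge top lies between v=128 and v=138.5 at u≈325.5. At z=60 mm that puts its centre at about (0.554, −0.155), with yaw about −10.1°, matching the tool. The next move goes behind it and partway down.

Request:
{"method": "drive_tool", "body": {"targets": [[0.015,0.002,0.04,0,0],[0.029,0.0035,0.08,0,0],[0.029,0.0035,0.085,0,0],[0.029,0.0035,0.085,0,0],[0.029,0.0035,0.085,0,0]]}}

```text
t: 2.02
tool_pos: [0.5306, -0.1554, 0.0772]
ee_rot: [3.128, -0.288, 0.004]
force: [0.6, 0.1, -0.3]
width: 0.0003
```

```bash
python3 - <<'E'
from h import *
from scipy.spatial.transform import Rotation as R
s=sense();c=calibration("wrist");im=capture("wrist")
print(s["t"],s["tool_pos"],s["ee_rot"],s["force"],np.abs(s["qd"]).max())
print(R.from_rotvec(s["ee_rot"]).inv().apply(np.array([.5543,-.1554,.06])-s["tool_pos"]))
np.savez("w2",**c);cv2.imwrite("pics/w2.png",cv2.resize(im[60:300,200:450,::-1],None,fx=2.4,fy=2.4))
E
```

```text
2.025 [ 0.53056464 -0.15538037  0.07718394] [ 3.12790614 -0.28804724  0.0036164 ] [ 0.60438847  0.05066247 -0.29497193] 0.00827202407106334
[ 0.02329959 -0.00431956  0.01723735]
```

View pics/w2.png

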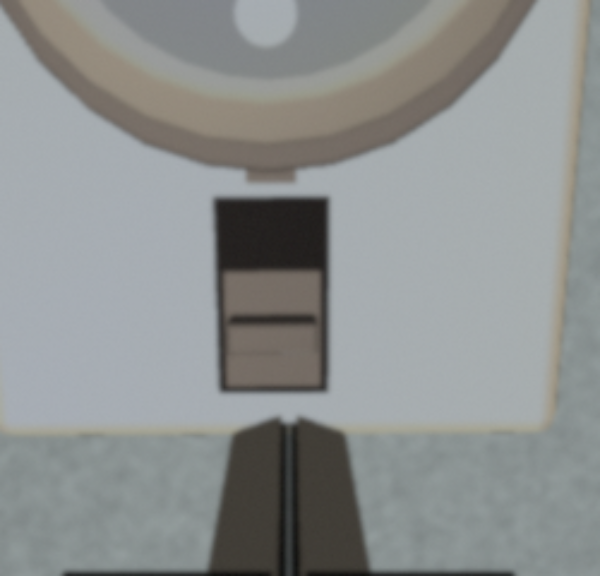

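The fingers are behind the ridge and about 4 mm to its right (finger gap at crop 289, ridge at 272), which matches the numbers. I'll correct the sideways offset and descend.

Request:
{"method": "drive_tool", "body": {"targets": [[0,-0.004,0.005,0,0],[0,-0.004,0.015,0,0],[0,-0.004,0.023,0,0],[0,-0.004,0.023,0,0],[0,-0.004,0.023,0,0]]}}

```text
t: 2.7
tool_pos: [0.5309, -0.1508, 0.0523]
ee_rot: [3.128, -0.288, -0.0]
force: [-0.3, -0.8, -0.6]
width: 0.0004
```

Request:
{"method": "drive_tool", "body": {"targets": [[0.005,0,-0.001,0,0],[0.01,0,-0.001,0,0],[0.014,0,-0.001,0,0],[0.018,0,-0.001,0,0],[0.022,0,-0.001,0,0]]}}

```text
t: 3.32
tool_pos: [0.5539, -0.1549, 0.0536]
ee_rot: [3.128, -0.287, 0.004]
force: [0.0, 0.0, 0.3]
width: 0.0001
```

Request:
{"method": "drive_tool", "body": {"targets": [[0.002,0,0,0,0],[0.004,0,0,0,0],[0.005,0,0,0,0],[0.005,0,0,0,0]]}}

```text
t: 3.82
tool_pos: [0.5562, -0.1553, 0.0533]
ee_rot: [-3.128, 0.287, 0.004]
force: [-2.8, 1.5, 2.7]
width: 0.0005
```

```bash
python3 - <<'E'
from h import *
s=sense();im=capture("wrist");print(s["t"],s["tool_pos"],s["force"])
cv2.imwrite("pics/w3.png",cv2.resize(im[60:300,200:450,::-1],None,fx=2.4,fy=2.4))
E
```

```text
3.825 [ 0.55622626 -0.15530308  0.05330697] [-2.80489123  1.53267951  2.68825884]
```

View pics/w3.png

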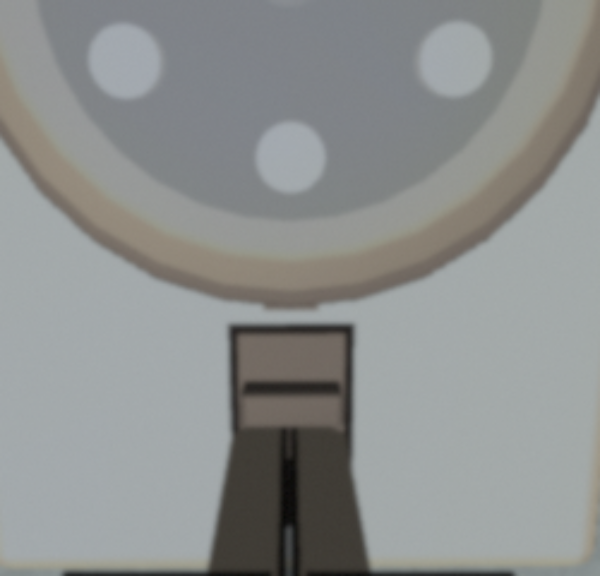

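The cap is now against the dome-side end with no black gap there, and contact force has appeared, so it is at the end stop. I'll back off, lift and check that it stays.

Request:
{"method": "drive_tool", "body": {"targets": [[-0.008,0,0,0,0],[-0.018,0,-0.002,0,0],[-0.022,0,-0.04,0,0],[-0.05,0,-0.09,0,0],[-0.08,0,-0.11,0,0]]}}

```text
t: 4.5
tool_pos: [0.4797, -0.1415, 0.166]
ee_rot: [3.128, -0.287, 0.009]
force: [0.9, 0.5, -0.3]
width: 0.0003
```

Request:
{"method": "drive_tool", "body": {"targets": [[0,0,0,0,0],[0,0,0,0,0],[0,0,0,0,0]]}}

```text
t: 4.88
tool_pos: [0.4793, -0.1411, 0.1626]
ee_rot: [3.128, -0.287, -0.001]
force: [1.0, -0.2, 0.5]
width: 0.0006
```

```bash
python3 - <<'E'
from h import *
s=sense();im=capture("wrist");t=capture("top");print(s["t"],s["tool_pos"],s["force"])
a=cv2.resize(im[40:180,240:410,::-1],(400,400));b=cv2.resize(t[160:260,150:250,::-1],(400,400))
cv2.imwrite("pics/w4.png",np.hstack([a,b]))
E
```

```text
4.875 [ 0.47934993 -0.14105064  0.16264198] [ 1.00874875 -0.17026613  0.53667219]
```

View pics/w4.png

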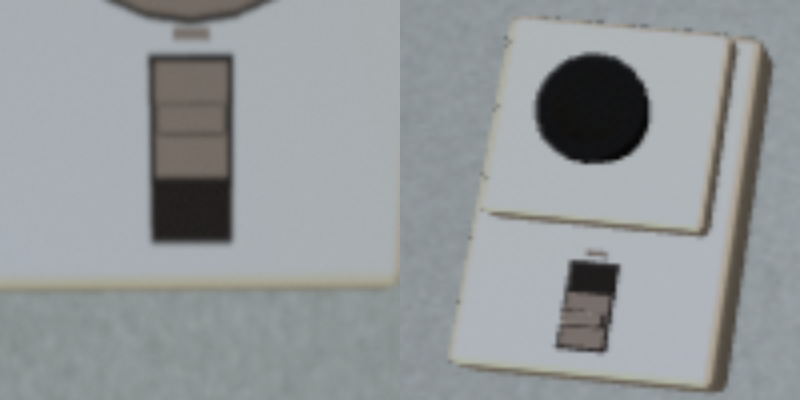

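The left crop shows the centrifuge switch fully over, with its black gap on the robot's side. The right crop shows the mixer switch still off.

```bash
python3 -c "
from station import *
job_done()"
```

```text
the job is handed in; nothing more can be done
```

The mini centrifuge is switched on and the vortex mixer is still off. I pushed the centrifuge's ridge towards the dome with the shut fingers until it reached the end stop, then backed off, lifted clear and handed the job in at about 4.9 s.

- **Centrifuge:** after I let go, the wrist picture showed the switch cap against the dome-side end and staying there.
- **Mixer:** the top picture showed its switch unmoved, in the off position.
- **Forces:** the readings I took during the push were only a few newtons. With the arm clear they were about 1 N, with the fingertips about 16 cm above the table.
- **Disagreement:** my first estimate of the ridge position, from the top camera, was about 8 mm too far towards the dome. The wrist camera corrected it before the push. No check failed.

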